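Hold a sample vial down in a sprung reader

ROBOT

A 6-joint arm with a two-finger parallel gripper is mounted at the origin on the work surface; the furniture and walls round the work are solid. World frame = base frame: x ahead of the robot, y to its left, z up, the work surface at z = 0. Lengths are in m, angles in rad, forces in N, time in s.
With the tool pointing down it reaches from about 0.3 to 1 m from the base axis. Payload 5.1 kg.
Tool frame: the origin (TCP) lies at the very end of the fingers, on their centre line; the grasp point (between the pads) lies 19 mm behind it; z points along the fingers, y is the line along which they close (so a half turn about z gives the same grasp; the last joint's range is limited). The gripper opens to 95 mm and grips with 3 to 60 N. Pads are 20 mm wide; open, the fingers measure 119 mm over their backs; the gripper's body (75 mm by 180 mm) begins 59 mm behind the grasp point.
Start: joints at [1.194, 0.124, 1.65, -0, 1.367, -0.083], TCP at [0.188, 0.622, 0.215] pointing down, gripper open.
Joint ranges: [-2.61, 2.61], [-1.02, 2.33], [0.03, 2.71], [-1.35, 4.49], [0.32, 2.68], [-2.91, 2.91]. Speed limits (rad/s): [2.57, 2.57, 3.14, 3.14, 3.14, 3.14].

INTERFACE

Orientations are given as a unit quaternion [w, x, y, z].
In Python, from workcell import r gives the robot as it stands.
- The arm moves only by the tool play_rows, never from a script. Its arguments are lists of equal length, an entry for each row: "offset": the shift along the tool's x, y, z in m, a list of three; "angular": the turn, a rotation vector about the tool's x, y, z in rad, a list of three; "grip": the gripper command: -1 is shut, 1 is fully open, values between are in proportion. In form: {"offset": [[tx, ty, tz], ...], "angular": [[ax, ay, az], ...], "grip": [grip, ...]}. A call has 1 to 10 rows; each row is the pose to reach, as a shift and turn from the pose commanded when the call began, along the tool's axes at that moment; what a row does not reach only later rows make up. A row lasts 1/10 s, in which the tool goes at most 50 mm and 8.59 degrees, less where a joint would pass 70% of its speed; a pose out of reach is approached as far as the arm can. A call with a gripper value outside its range is refused whole. The fingers move at their own pace and stop on an object; the grip force is fixed at half the most. Time passes only in rows, so rows that repeat a pose let the fingers close. It gives the time, the measured TCP pose, the force, the opening and the grip force at its end, in the units of the state.
- r.read_state(): the state, without advancing time (a new reading comes with each control period).
- r.snapshot(name): name is "scene" or "top" or "wrist"; returns a dict with "color" (400x640x3 uint8, red, green, blue), "intrinsics" (3x3 intrinsics, pixels), "dist" ([k1, k2, p1, p2, k3] as OpenCV has them; the pictures are not rectified), "world_from_camera" (4x4, takes a point from camera to world coordinates). Camera axes: x right, y down, z forward; pixel columns grow to the right and rows downward; lengths in m; the calibration is good to about 2 mm. A picture is of the moment at which its call begins. There is no depth.
- r.sign_off(): hands the job in; it is judged then, once.
The state is a dict: "time": time; "joints": joint angles; "joint_velocities": joint speeds; "joint_torque": joint torques, N m; "position": TCP position; "eef_rot": TCP orientation; "wrist_force": force on the tool from outside, world axes, zero at the start; "ft_torque": the same for the moment, N m; "width": opening from 0.0 (shut) to 1.0 (fully open); "grasp_force": force on a finger pad.
Only numpy, scipy, OpenCV 4.12 (cv2) and the standard library are available. Lean on these libraries where they do the work, as an engineer would, in place of code of your own. Each camera call takes 0.05 s, during which the arm holds its last target. There are 200 camera calls.

TASK

Pick up the small capped sample vial and put it upright, cap up, into the round well of the white bench reader. Press it down against the sprung orange plunger until the vial's base sits firmly on the hard seat at the bottom of the well, without ramming it, and finish while still holding it pressed down there (do not let go: the spring would lift it). Leave the other things on the bench where they stand.

Things in the scene. Friction and masses are not known exactly. Their poses are not given: they have to be found in the camera images.
- vial_center (a point): centre of the sample vial, half-way up. Clear glass cylinder 23 mm across, 59 mm tall, whitish contents, black screw cap (top 11 mm, 22 mm across); about 22 g, upright on the bench. In the reader its lowest 14 mm goes below the block's top: hold it near the cap (45 to 50 mm above its base) to keep the fingertips clear of the block.
- vial: the same vial; origin at the centre of its base, z up through the cap. It may stand only 4 cm in front of the white stirrer (low box on the left) and 11 cm beside the beaker or bottle: fingers that close sideways (left-right as seen from the robot) have room.
- reader: bench vial reader, fixed to the bench: white housing 120 x 90 mm (x by y), origin at the centre of its underside, its -x side carries a grey low panel with a dark window; on it a square aluminium block 74 x 74 mm with its flat top 44 mm above the bench, centred 16 mm towards +x, with a round vertical well in the middle. Nothing on it is higher than the block. Its yaw varies.
- reader_mouth (a point): centre of the well's mouth, level with the block's top (44 mm above the bench). The well is vertical, 26.8 mm across with a 3 mm chamfer at the mouth, and 14 mm deep down to the seat.
- seat: the hard stop: a fixed black ring in the bottom of the well, outer diameter 26.6 mm, hole 15.6 mm, its top 30 mm above the bench (14 mm under the mouth); body origin at the centre of the ring's underside. A seated vial has its base on this ring, its centre 59.5 mm and its top 89 mm above the bench.
- plunger_top (a point): top centre of the orange sprung plunger, 12.4 mm across, that stands up in the middle of the seat ring; released it is 37 mm above the bench (7 mm under the mouth, 7 mm above the seat).
- plunger (a joint): travel of the plunger, m: 0 released, growing as it is pressed down, about 0.007 when the vial's base is on the seat. The spring pushes up with 4 N at the start of travel and 8 N at the seat (570 N/m); any further push is carried by the seat.
- beaker: small clear beaker, 61 x 64 x 72 mm, loose bystander; origin under its centre.
- bottle: amber reagent bottle with black cap, 55 mm across, 115 mm tall, loose bystander; origin under its centre.
- wash: white wash bottle with bent spout, 65 x 109 x 210 mm, loose bystander; origin under its centre.

How it is judged:
By the outcome, as a careful person would: the job done as asked, in the order asked, and still so for the second after the job is handed in, while the arm keeps its last pose, push and grip.
It also fails if it takes over 45 s, if anything falls off the work surface, if the arm or the gripper's body presses on something with over 40 N, if the wrist force passes 120 N, or if a joint passes its speed limit or range.

## Working session

There is one attempt and no reset: what is moved stays moved. The work goes in short steps, Python scripts to look and compute and a tool call to move; the robot and the scene stay as the last step left them, time stands still between calls to the robot, and variables do not carry over. Pictures are saved under pics/ and viewed, at most 14 in all, crops included, and the job is handed in when it is done.

Besides the shell and the picture viewer there is one more tool, called after "Request:" by a JSON object that holds its "op" and its "data", one argument or row to a line. play_rows: Moves the arm, as the interface text tells. Its arguments: {"type":"object","properties":{"offset":{"type":"array"},"angular":{"type":"array"},"grip":{"type":"array"}},"required":["offset","angular","grip"]}

```bash
mkdir -p pics; cat > h.py <<'E'
import numpy as np, cv2
from workcell import r
def snap(n,f):
    s=r.snapshot(n); cv2.imwrite('pics/'+f,cv2.cvtColor(s['color'],cv2.COLOR_RGB2BGR)); return s
def ray(s,uv):
    p=cv2.undistortPoints(np.array([[uv]],float),np.array(s['intrinsics'],float),np.array(s['dist'],float))[0,0]
    T=np.array(s['world_from_camera']); return T[:3,3],T[:3,:3]@np.array([p[0],p[1],1])
def onz(s,uv,z):
    o,d=ray(s,uv); return (o+d*(z-o[2])/d[2]).round(4)
E
python3 - <<'E'
from h import *
import pickle
S={n:snap(n,n+'0.png') for n in('scene','top','wrist')}
pickle.dump(S,open('s0.pkl','wb'))
a=np.hstack([cv2.imread('pics/scene0.png'),cv2.imread('pics/top0.png')])
for n in S: print(n,np.array(S[n]['world_from_camera']).round(3).tolist())
st=r.read_state(); print(st['position'],st['eef_rot'],st['width'],st['time'])
E
```

```text
scene [[0.99, -0.123, 0.075, 0.4], [-0.144, -0.827, 0.544, -0.679], [-0.004, -0.549, -0.836, 1.212], [0.0, 0.0, 0.0, 1.0]]
top [[-0.01, -0.995, 0.102, 0.374], [-1.0, 0.009, -0.013, 0.074], [0.012, -0.102, -0.995, 1.315], [0.0, 0.0, 0.0, 1.0]]
wrist [[0.289, 0.929, 0.23, 0.123], [0.957, -0.28, -0.072, 0.642], [-0.003, 0.241, -0.971, 0.383], [0.0, 0.0, 0.0, 1.0]]
[0.18808155 0.62169024 0.21366642] [-1.69917931e-04  1.46350015e-01  9.89232548e-01 -7.80727407e-04] 1.0014590156798377 0.15
```

View pics/top0.png

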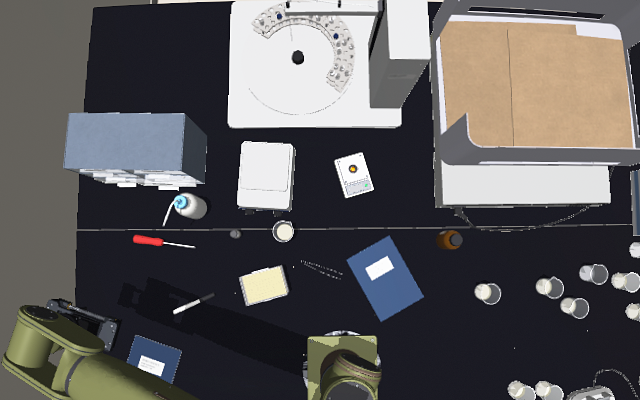

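View pics/scene0.png

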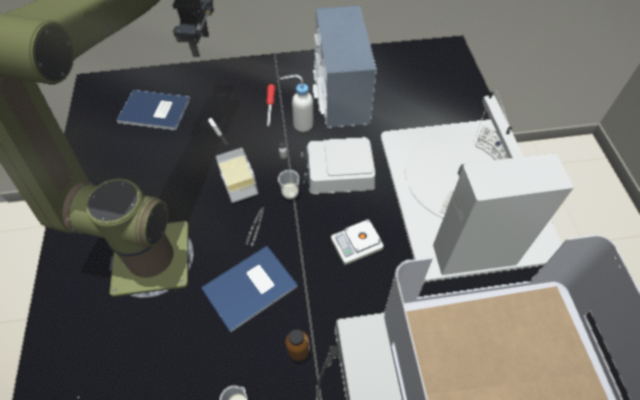

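The top view shows the vial's cap at about (235,233), in front of the stirrer, with the beaker at (283,231). The orange plunger in the reader is at about (353,169), the amber bottle at (449,240) and the wash bottle at (187,206). In the scene view the vial is at (283,151).

```bash
python3 - <<'E'
from h import *
import pickle
S=pickle.load(open('s0.pkl','rb'))
def cen(s,x0,y0,x1,y1,f):
    im=s['color'].astype(int)[y0:y1,x0:x1]; m=f(im).astype(np.uint8)
    n,l,st,c=cv2.connectedComponentsWithStats(m); k=1+np.argmax(st[1:,4]); print(st[k],c[k]+[x0,y0]); return c[k]+[x0,y0]
org=lambda i:(i[...,0]>i[...,2]+60)
t,sc=S['top'],S['scene']
p=cen(t,335,150,375,200,org); q=cen(sc,335,220,385,262,org)
print('plunger',onz(t,p,.037),onz(sc,q,.037))
v=cen(t,222,222,250,246,lambda i:i.sum(2)>100); print('vial',onz(t,v,.03),onz(t,v,.059),onz(sc,(283,151),.03))
print('beaker',onz(t,(283,231),.07),'bottle',onz(t,(449,240),.1))
a=cv2.imread('pics/top0.png')[140:260,160:390]; b=cv2.imread('pics/scene0.png')[110:270,250:400]
A=cv2.resize(a,None,fx=3,fy=3,interpolation=2);B=cv2.resize(b,(225,240),interpolation=2)
cv2.imwrite('pics/c.png',np.vstack([A,cv2.copyMakeBorder(B,0,0,0,A.shape[1]-225,0)]))
E
```

```text
[16 17  4  5 18] [352.5        168.77777778]
[25 14  5  5 21] [362. 236.]
plunger [ 0.5945 -0.0363  0.037 ] [ 0.5956 -0.0385  0.037 ]
[  0   6  28  11 154] [234.55194805 231.66233766]
vial [0.4113 0.3137 0.03  ] [0.4105 0.3083 0.059 ] [0.4071 0.3048 0.03  ]
beaker [0.411  0.1677 0.07  ] bottle [ 0.3794 -0.2999  0.1   ]
```

View pics/c.png

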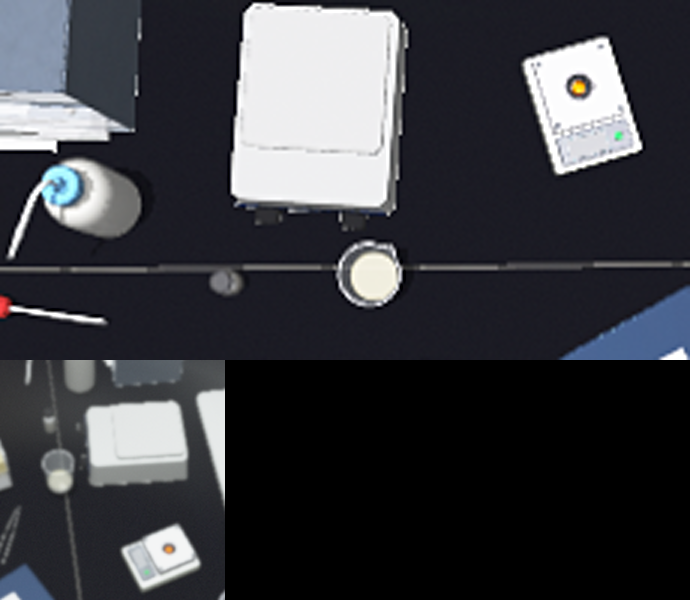

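```bash
cat >> h.py <<'E'
from scipy.spatial.transform import Rotation as Ro
def to(pos,yaw=0.):
    """offset and rotvec (tool axes) to a downward pose; yaw=0: tool y = world y, x = -world x"""
    st=r.read_state(); q=st['eef_rot']; R=Ro.from_quat([q[1],q[2],q[3],q[0]])
    G=Ro.from_euler('z',yaw)*Ro.from_matrix([[-1,0,0],[0,1,0],[0,0,-1]])
    print('off',R.inv().apply(np.array(pos)-st['position']).round(4),'rot',(R.inv()*G).as_rotvec().round(4))
E
python3 - <<'E'
from h import *
import pickle
S=pickle.load(open('s0.pkl','rb')); t,sc=S['top'],S['scene']
print('wash cap top',onz(t,(180,202),.17),onz(sc,(303,88),.17),'base right edge',onz(t,(207,212),.02),'base front',onz(sc,(303,129),0))
to((.407,.307,.30))
E
```

```text
wash cap top [0.4867 0.4347 0.17  ] [0.4915 0.4285 0.17  ] base right edge [0.4708 0.3991 0.02  ] base front [0.4829 0.4146 0.    ]
off [-0.3006 -0.238  -0.086 ] rot [-0.0016 -0.0003 -0.2938]
```

Request:
{"op": "play_rows", "data": {
  "offset": [
    [0,0,-0.04],
    [-0.03,-0.02,-0.086],
    [-0.07,-0.055,-0.086],
    [-0.11,-0.087,-0.086],
    [-0.15,-0.119,-0.086],
    [-0.19,-0.15,-0.086],
    [-0.23,-0.182,-0.086],
    [-0.27,-0.214,-0.086],
    [-0.3,-0.238,-0.086],
    [-0.3,-0.238,-0.086]
  ],
  "angular": [
    [0,0,0],
    [0,0,0],
    [0,0,-0.05],
    [0,0,-0.1],
    [0,0,-0.15],
    [0,0,-0.2],
    [0,0,-0.25],
    [0,0,-0.294],
    [0,0,-0.294],
    [0,0,-0.294]
  ],
  "grip": [1,1,1,1,1,1,1,1,1,1]
}}

```text
time: 1.15
position: [0.4088, 0.3035, 0.3004]
eef_rot: [0.0, 0.003, 1.0, -0.001]
wrist_force: [0.1, 0.3, -0.2]
width: 1.004
grasp_force: 0.0
```

```bash
python3 - <<'E'
from h import *
s=snap('wrist','w1.png'); import pickle; pickle.dump(s,open('w1.pkl','wb'))
st=r.read_state(); print(st['position'],st['eef_rot'],st['time'],st['joints'])
E
```

```text
[0.40776718 0.30519205 0.30041787] [-1.02779040e-04  2.51877299e-03  9.99996816e-01 -1.16777710e-04] 1.2 [ 5.37129320e-01 -2.31656952e-01  1.84908151e+00 -9.48437780e-05
  1.52446445e+00 -1.02862505e+00]
```

View pics/w1.png

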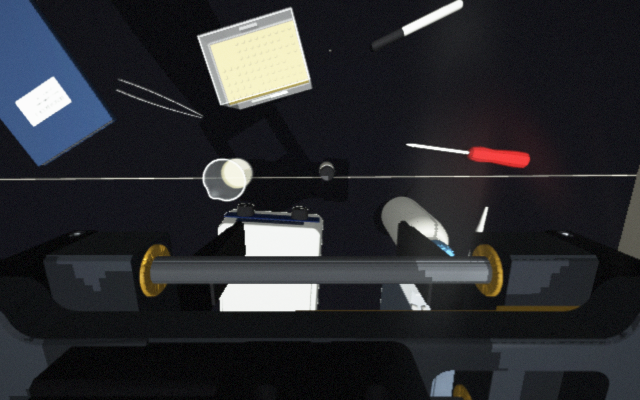

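The wrist view shows the vial at about (327,170) and the beaker at (228,178). I'll zoom in to place the cap precisely.

```bash
python3 - <<'E'
from h import *
import pickle
s=pickle.load(open('w1.pkl','rb')); T=np.array(s['world_from_camera']); print(T.round(3)[:3])
im=cv2.imread('pics/w1.png')[140:200,287:367]; cv2.imwrite('pics/c2.png',cv2.resize(cv2.convertScaleAbs(im,alpha=2.5,beta=10),None,fx=8,fy=8,interpolation=1))
for z in (0,.03,.059): print(z,onz(s,(327,170),z))
K=np.array(s['intrinsics'],float);D=np.array(s['dist'],float)
Ti=np.linalg.inv(T)
for z in(0,.048,.059): print(cv2.projectPoints(np.array([[.407,.305,z]]),cv2.Rodrigues(Ti[:3,:3])[0],Ti[:3,3],K,D)[0].ravel().round(1))
E
```

```text
[[ 0.006  0.97   0.241  0.341]
 [ 1.    -0.006 -0.004  0.305]
 [-0.003  0.241 -0.97   0.47 ]]
0 [0.4083 0.3135 0.    ]
0.03 [0.404  0.3129 0.03  ]
0.059 [0.3998 0.3124 0.059 ]
[321.8 169.3]
[321.9 173.8]
[321.9 175. ]
```

View pics/c2.png

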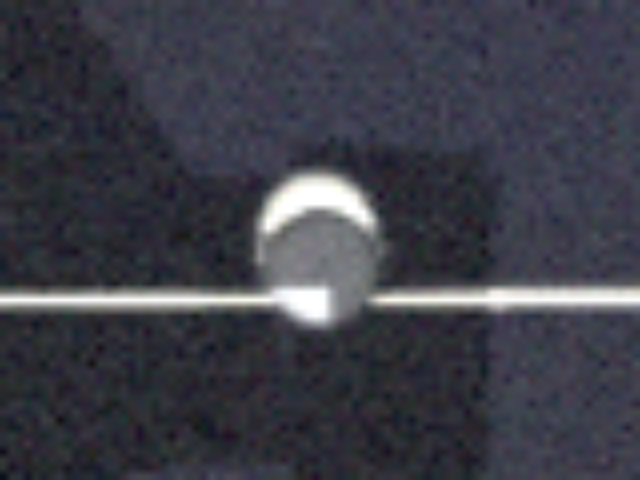

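Request:
{"op": "play_rows", "data": {
  "offset": [
    [0,0.003,0.04],
    [0.002,0.006,0.08],
    [0.002,0.006,0.12],
    [0.002,0.006,0.15],
    [0.002,0.006,0.17],
    [0.002,0.006,0.17],
    [0.002,0.006,0.17]
  ],
  "angular": [
    [0,0,0],
    [0,0,0],
    [0,0,0],
    [0,0,0],
    [0,0,0],
    [0,0,0],
    [0,0,0]
  ],
  "grip": [1,1,1,1,1,1,1]
}}

```text
time: 1.9
position: [0.4039, 0.3144, 0.1309]
eef_rot: [-0.0, -0.001, 1.0, 0.0]
wrist_force: [0.9, 0.8, 0.5]
width: 0.996
grasp_force: 0.0
```

```bash
python3 - <<'E'
from h import *
s=snap('wrist','w2.png'); import pickle; pickle.dump(s,open('w2.pkl','wb'))
st=r.read_state(); print(st['position'],st['eef_rot'],st['time'])
T=np.array(s['world_from_camera']); Ti=np.linalg.inv(T);K=np.array(s['intrinsics'],float);D=np.array(s['dist'],float)
for z in(0,.048,.059): print(cv2.projectPoints(np.array([[.405,.312,z]]),cv2.Rodrigues(Ti[:3,:3])[0],Ti[:3,3],K,D)[0].ravel().round(1))
E
```

```text
[0.40471583 0.31461792 0.13200282] [ 7.22284867e-04 -6.71617192e-04  9.99999355e-01  5.62458605e-04] 1.95
[318.1 194.3]
[317.6 206.1]
[317.5 209.4]
```

View pics/w2.png

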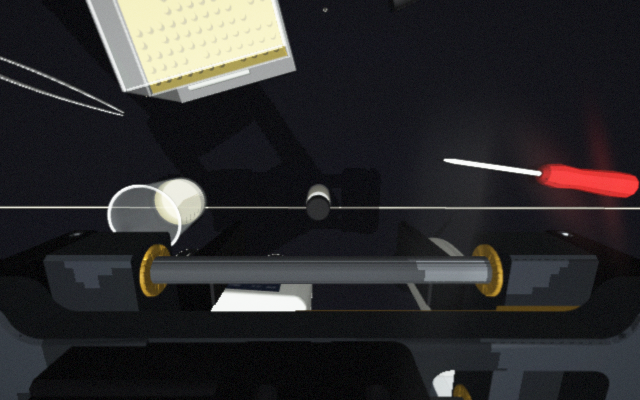

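The cap is centred at about (318,208), so the vial is at about (0.404, 0.3127). The beaker is well clear. Next I'll descend and close the fingers.

Request:
{"op": "play_rows", "data": {
  "offset": [
    [0.001,-0.001,0.03],
    [0.001,-0.001,0.06],
    [0.001,-0.001,0.085],
    [0.001,-0.001,0.1],
    [0.001,-0.001,0.102],
    [0.001,-0.001,0.102],
    [0.001,-0.001,0.102],
    [0.001,-0.001,0.102],
    [0.001,-0.001,0.102],
    [0.001,-0.001,0.102]
  ],
  "angular": [
    [0,0,0],
    [0,0,0],
    [0,0,0],
    [0,0,0],
    [0,0,0],
    [0,0,0],
    [0,0,0],
    [0,0,0],
    [0,0,0],
    [0,0,0]
  ],
  "grip": [1,1,1,1,1,0,-0.3,-0.5,-0.6,-0.7]
}}

```text
time: 2.95
position: [0.4038, 0.3127, 0.0293]
eef_rot: [0.0, -0.0, 1.0, 0.0]
wrist_force: [-0.4, -0.4, 0.5]
width: 0.638
grasp_force: 0.0
```

Request:
{"op": "play_rows", "data": {
  "offset": [
    [0,0,0],
    [0,0,0],
    [0,0,0],
    [0,0,0],
    [0,0,0]
  ],
  "angular": [
    [0,0,0],
    [0,0,0],
    [0,0,0],
    [0,0,0],
    [0,0,0]
  ],
  "grip": [-1,-1,-1,-1,-1]
}}

```text
time: 3.45
position: [0.4034, 0.3124, 0.0286]
eef_rot: [-0.0, -0.0, 1.0, -0.0]
wrist_force: [-0.2, -0.6, -0.3]
width: 0.236
grasp_force: 30.0
```

Request:
{"op": "play_rows", "data": {
  "offset": [
    [0,0,-0.01],
    [0,0,-0.04],
    [0,0,-0.08],
    [0,0,-0.12],
    [0,0,-0.16],
    [0,0,-0.17],
    [0,0,-0.17]
  ],
  "angular": [
    [0,0,0],
    [0,0,0],
    [0,0,0],
    [0,0,0],
    [0,0,0],
    [0,0,0],
    [0,0,0]
  ],
  "grip": [-1,-1,-1,-1,-1,-1,-1]
}}

```text
time: 4.15
position: [0.4046, 0.3132, 0.2015]
eef_rot: [0.002, -0.0, 1.0, 0.001]
wrist_force: [0.1, 0.3, -1.2]
width: 0.236
grasp_force: 30.0
```

Request:
{"op": "play_rows", "data": {
  "offset": [
    [-0.01,-0.02,0],
    [-0.03,-0.055,0],
    [-0.05,-0.092,0],
    [-0.07,-0.128,0],
    [-0.09,-0.165,0],
    [-0.11,-0.201,0],
    [-0.13,-0.238,0],
    [-0.15,-0.275,0],
    [-0.17,-0.311,0],
    [-0.19,-0.348,0]
  ],
  "angular": [
    [0,0,0],
    [0,0,0],
    [0,0,0],
    [0,0,0],
    [0,0,0],
    [0,0,0],
    [0,0,0],
    [0,0,0],
    [0,0,0],
    [0,0,0]
  ],
  "grip": [-1,-1,-1,-1,-1,-1,-1,-1,-1,-1]
}}

```text
time: 5.15
position: [0.5927, -0.0369, 0.1954]
eef_rot: [-0.002, 0.0, 1.0, 0.0]
wrist_force: [0.4, 0.1, 0.5]
width: 0.235
grasp_force: 30.0
```

Request:
{"op": "play_rows", "data": {
  "offset": [
    [0,0,0.03],
    [0,0,0.06],
    [0,0,0.06],
    [0,0,0.06]
  ],
  "angular": [
    [0,0,0],
    [0,0,0],
    [0,0,0],
    [0,0,0]
  ],
  "grip": [-1,-1,-1,-1]
}}

```text
time: 5.55
position: [0.592, -0.0352, 0.1364]
eef_rot: [-0.002, -0.0, 1.0, 0.0]
wrist_force: [0.2, 0.1, 0.7]
width: 0.236
grasp_force: 30.0
```

```bash
python3 - <<'E'
from h import *
s=snap('wrist','w3.png'); import pickle; pickle.dump(s,open('w3.pkl','wb'))
st=r.read_state(); print(st['position'],st['eef_rot'],st['time'],st['width'],st['joints'])
T=np.array(s['world_from_camera']); Ti=np.linalg.inv(T);K=np.array(s['intrinsics'],float);D=np.array(s['dist'],float)
p=st['position']
for P in([.595,-.037,.044],[.595,-.037,.037],[p[0],p[1],p[2]-.029],[p[0],p[1],p[2]+.03]): print(cv2.projectPoints(np.array([P]),cv2.Rodrigues(Ti[:3,:3])[0],Ti[:3,3],K,D)[0].ravel().round(1))
E
```

```text
[ 0.59329535 -0.03529665  0.13842943] [-4.83255090e-04 -2.65493390e-04  9.99999847e-01  4.81774463e-05] 5.6 0.23645600756641455 [-1.49704349e-01  6.23971707e-02  1.84785045e+00 -5.20866792e-05
  1.23231509e+00 -1.72101434e+00]
[318.4 205.8]
[318.4 203.9]
[320.  226.9]
[319.6 264.2]
```

View pics/w3.png

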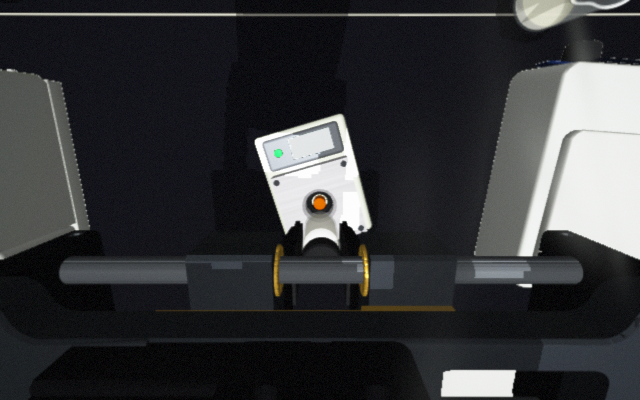

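The orange plunger is at about (319,203) inside the dark well. The vial hangs upright between the fingers, with its base at about (321,225). Next I'll measure both precisely.

```bash
python3 - <<'E'
from h import *
import pickle
s=pickle.load(open('w3.pkl','rb')); im=s['color'].astype(int)
m=((im[...,0]>im[...,2]+60)).astype(np.uint8); m[:185]=0;m[222:]=0;m[:,:300]=0;m[:,340:]=0
M=cv2.moments(m,True); c=(M['m10']/M['m00'],M['m01']/M['m00']); print(c,M['m00'],onz(s,c,.037))
d=((im.sum(2)<200)|(m>0)).astype(np.uint8); d[:185]=0;d[219:]=0;d[:,:300]=0;d[:,342:]=0
k=max(cv2.findContours(d,0,1)[0],key=cv2.contourArea); e=cv2.fitEllipse(k); print(e,cv2.boundingRect(k),onz(s,e[0],.044),onz(s,e[0],.040))
cr=cv2.imread('pics/w3.png')[180:260,275:365]
cv2.imwrite('pics/c3.png',cv2.resize(cv2.convertScaleAbs(cr,alpha=.8),None,fx=7,fy=7,interpolation=1))
E
```

```text
(319.1275167785235, 202.55704697986576) 149.0 [ 0.5936 -0.0363  0.037 ]
((319.1136474609375, 202.24508666992188), (20.31297492980957, 25.16978645324707), 85.51152801513672) (307, 192, 25, 21) [ 0.5916 -0.0363  0.044 ] [ 0.5926 -0.0363  0.04  ]
```

View pics/c3.png

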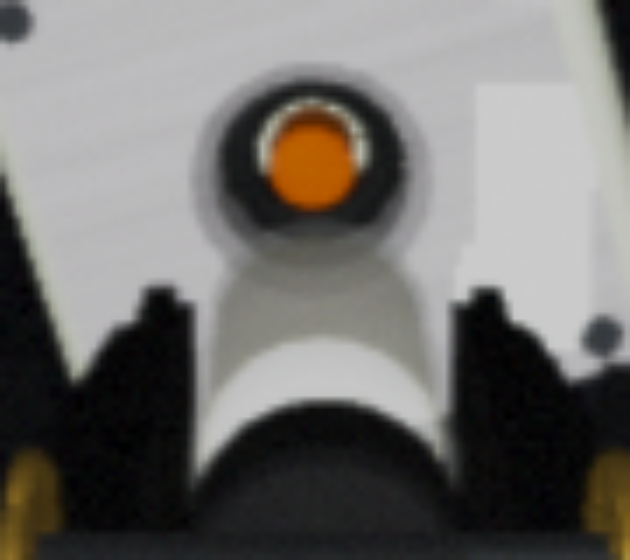

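```bash
python3 - <<'E'
from h import *
import pickle
s=pickle.load(open('w3.pkl','rb'));T=np.array(s['world_from_camera']); Ti=np.linalg.inv(T);K=np.array(s['intrinsics'],float);D=np.array(s['dist'],float)
p=np.array([.59330,-.03530,.13843])
for P in(p+[-.011,0,.019],p+[-.011,0,.030],p+[-.0115,0,-.029],np.array([.595,-.036,.044]),np.array([.595-.0164,-.036,.044])): print(cv2.projectPoints(P[None],cv2.Rodrigues(Ti[:3,:3])[0],Ti[:3,3],K,D)[0].ravel().round(1))
to((.595,-.0365,.095)); print(r.read_state()['position'])
E
```

```text
[319.7 236.7]
[319.6 244.4]
[320.  211.5]
[319.4 205.8]
[319.4 188.7]
off [-0.0017 -0.0012  0.0434] rot [ 0.0001 -0.001   0.0005]
[ 0.59329535 -0.03529665  0.13842943]
```

Request:
{"op": "play_rows", "data": {
  "offset": [
    [-0.001,-0.001,0.015],
    [-0.002,-0.001,0.03],
    [-0.002,-0.001,0.043],
    [-0.002,-0.001,0.043],
    [-0.002,-0.001,0.043]
  ],
  "angular": [
    [0,0,0],
    [0,0,0],
    [0,0,0],
    [0,0,0],
    [0,0,0]
  ],
  "grip": [-1,-1,-1,-1,-1]
}}

```text
time: 6.1
position: [0.5951, -0.0364, 0.0949]
eef_rot: [-0.001, -0.0, 1.0, 0.0]
wrist_force: [1.2, -0.1, -0.0]
width: 0.239
grasp_force: 30.0
```

```bash
python3 - <<'E'
from h import *
s=[]
for i in range(4): w=r.snapshot('wrist'); st=r.read_state(); s.append(st['position']); print(st['position'].round(4),np.round(st['wrist_force'],1))
p=np.mean(s,0); print(p)
cv2.imwrite('pics/c4.png',cv2.resize(cv2.cvtColor(w['color'],cv2.COLOR_RGB2BGR)[160:260,265:375],None,fx=6,fy=6,interpolation=1))
T=np.array(w['world_from_camera']); Ti=np.linalg.inv(T);K=np.array(w['intrinsics'],float);D=np.array(w['dist'],float)
for P in(p+[-.0115,0,-.029],p+[0,0,-.029],np.array([.595,-.036,.044]),np.array([.595-.0164,-.036,.044])): print((cv2.projectPoints(P[None],cv2.Rodrigues(Ti[:3,:3])[0],Ti[:3,3],K,D)[0].ravel()-[265,160])*6)
E
```

```text
[ 0.5957 -0.0365  0.0957] [ 0.2 -0.1 -0.6]
[ 0.596  -0.0365  0.0962] [-0.  -0.5 -0.3]
[ 0.5961 -0.0366  0.0964] [ 0.8  0.4 -0.2]
[ 0.5961 -0.0366  0.0965] [-0.1 -0.2 -0.8]
[ 0.59596686 -0.03655149  0.09620672]
[330.81230335 291.18922757]
[330.80751571 382.96719562]
[335.4911396 319.8780539]
[335.57879948 200.02746634]
```

View pics/c4.png

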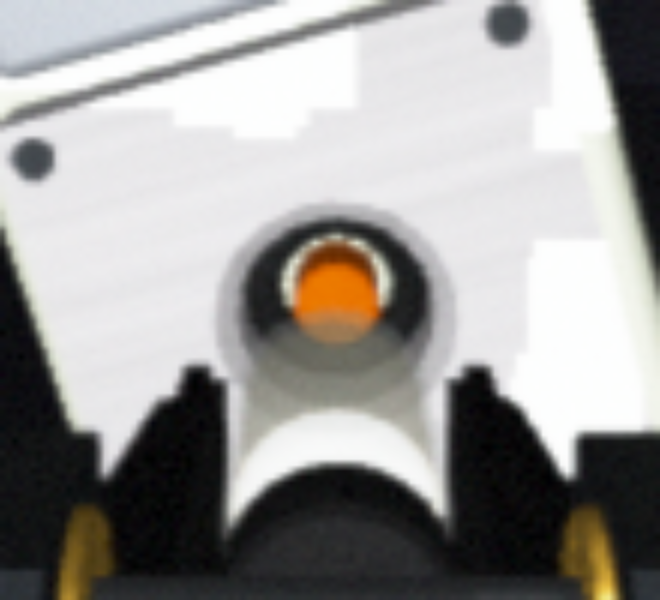

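The well's rim is centred at about crop (337,310), and the vial's base column at 331 is within 1 mm of it. I'll make a small correction and enter the mouth.

Request:
{"op": "play_rows", "data": {
  "offset": [
    [0.0015,0.0008,0],
    [0.0015,0.0008,0.006],
    [0.0015,0.0008,0.012],
    [0.0015,0.0008,0.018],
    [0.0015,0.0008,0.021],
    [0.0015,0.0008,0.024],
    [0.0015,0.0008,0.027],
    [0.0015,0.0008,0.027],
    [0.0015,0.0008,0.027]
  ],
  "angular": [
    [0,0,0],
    [0,0,0],
    [0,0,0],
    [0,0,0],
    [0,0,0],
    [0,0,0],
    [0,0,0],
    [0,0,0],
    [0,0,0]
  ],
  "grip": [-1,-1,-1,-1,-1,-1,-1,-1,-1]
}}

```text
time: 7.2
position: [0.5941, -0.0357, 0.0687]
eef_rot: [0.0, -0.0, 1.0, 0.0]
wrist_force: [-0.7, 0.1, -0.8]
width: 0.237
grasp_force: 30.0
```

```bash
python3 - <<'E'
from h import *
for i in range(4): w=r.snapshot('wrist'); st=r.read_state(); print(st['position'].round(4),np.round(st['wrist_force'],1),np.round(st['ft_torque'],2))
cv2.imwrite('pics/c5.png',cv2.resize(cv2.cvtColor(w['color'],cv2.COLOR_RGB2BGR)[160:260,265:375],None,fx=6,fy=6,interpolation=1))
E
```

```text
[ 0.5942 -0.0357  0.0689] [ 0.1 -0.4  0.1] [ 0.05 -0.04 -0.  ]
[ 0.5943 -0.0358  0.0689] [-0.3  0.1 -1. ] [0.03 0.03 0.03]
[ 0.5943 -0.0357  0.069 ] [ 0.6 -0.1 -0.2] [0.07 0.   0.02]
[ 0.5943 -0.0357  0.0689] [-0.2 -0.6 -0.9] [0.05 0.03 0.01]
```

View pics/c5.png

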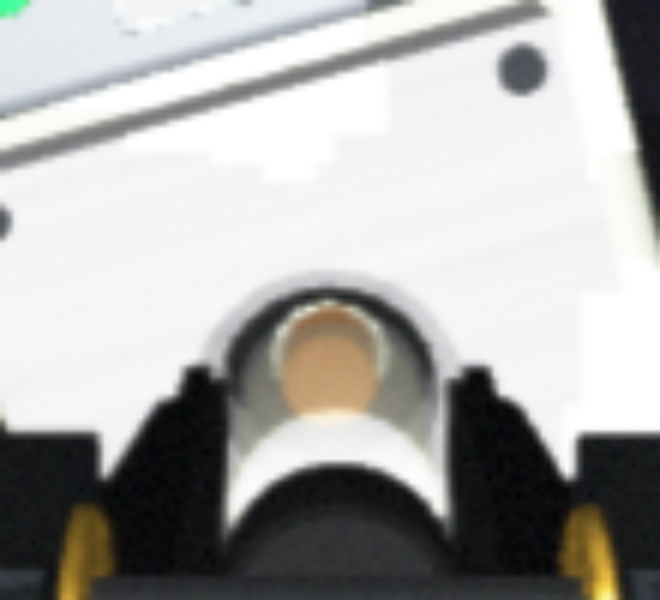

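The base is inside the mouth with no contact force. Now I'll press slowly.

Request:
{"op": "play_rows", "data": {
  "offset": [
    [0,0,0.001],
    [0,0,0.002],
    [0,0,0.003],
    [0,0,0.004],
    [0,0,0.005],
    [0,0,0.006],
    [0,0,0.007],
    [0,0,0.007]
  ],
  "angular": [
    [0,0,0],
    [0,0,0],
    [0,0,0],
    [0,0,0],
    [0,0,0],
    [0,0,0],
    [0,0,0],
    [0,0,0]
  ],
  "grip": [-1,-1,-1,-1,-1,-1,-1,-1]
}}

```text
time: 8.2
position: [0.5943, -0.0357, 0.0621]
eef_rot: [0.0, -0.0, 1.0, -0.0]
wrist_force: [-1.5, 0.2, 6.1]
width: 0.237
grasp_force: 30.0
```

Request:
{"op": "play_rows", "data": {
  "offset": [
    [0,0,0.0005],
    [0,0,0.001],
    [0,0,0.0015],
    [0,0,0.002],
    [0,0,0.0025],
    [0,0,0.0025]
  ],
  "angular": [
    [0,0,0],
    [0,0,0],
    [0,0,0],
    [0,0,0],
    [0,0,0],
    [0,0,0]
  ],
  "grip": [-1,-1,-1,-1,-1,-1]
}}

```text
time: 8.8
position: [0.5944, -0.0357, 0.0599]
eef_rot: [0.0, -0.0, 1.0, -0.0]
wrist_force: [-1.9, -0.2, 6.8]
width: 0.235
grasp_force: 30.0
```

Request:
{"op": "play_rows", "data": {
  "offset": [
    [0,0,0.0005],
    [0,0,0.0005]
  ],
  "angular": [
    [0,0,0],
    [0,0,0]
  ],
  "grip": [-1,-1]
}}

```text
time: 9.0
position: [0.5944, -0.0357, 0.0595]
eef_rot: [0.0, -0.0, 1.0, -0.0]
wrist_force: [-1.5, 0.2, 6.3]
width: 0.237
grasp_force: 30.0
```

Request:
{"op": "play_rows", "data": {
  "offset": [
    [0,0,0.0005],
    [0,0,0.0005]
  ],
  "angular": [
    [0,0,0],
    [0,0,0]
  ],
  "grip": [-1,-1]
}}

```text
time: 9.2
position: [0.5945, -0.0357, 0.0591]
eef_rot: [0.0, -0.0, 1.0, -0.0]
wrist_force: [-2.7, -0.4, 7.2]
width: 0.238
grasp_force: 30.0
```

Request:
{"op": "play_rows", "data": {
  "offset": [
    [0.0005,0,0],
    [0.0008,0,0.0003],
    [0.0008,0,0.0005],
    [0.0008,0,0.0005]
  ],
  "angular": [
    [0,0,0],
    [0,0,0],
    [0,0,0],
    [0,0,0]
  ],
  "grip": [-1,-1,-1,-1]
}}

```text
time: 9.6
position: [0.5942, -0.0357, 0.0589]
eef_rot: [0.001, -0.0, 1.0, -0.0]
wrist_force: [-1.4, 0.4, 7.5]
width: 0.234
grasp_force: 30.0
```

```bash
python3 - <<'E'
from h import *
f=[]
for i in range(5): w=r.snapshot('wrist'); st=r.read_state(); f.append(np.r_[st['position'],st['wrist_force'],st['ft_torque']])
print(np.mean(f,0).round(4))
s=snap('scene','s9.png')
cv2.imwrite('pics/c6.png',np.vstack([cv2.resize(cv2.cvtColor(w['color'],cv2.COLOR_RGB2BGR)[160:260,265:375],(550,300+200-200+0),interpolation=1)*1,cv2.resize(cv2.imread('pics/s9.png')[190:270,300:410],(550,290),interpolation=2)]))
E
```

```text
[ 0.5942 -0.0357  0.0589 -1.3898  0.7014  7.2536  0.1957  0.2879  0.0136]
```

View pics/c6.png

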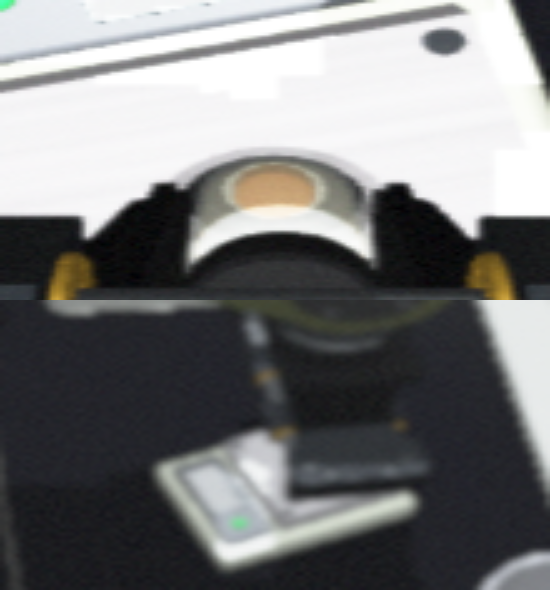

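The vial is well down in the well and pressing on the plunger, with Fz at 7.3 N, just short of the seat. I'll step on until the seat carries load.

Request:
{"op": "play_rows", "data": {
  "offset": [
    [0,0,0.0003],
    [0,0,0.0005],
    [0,0,0.0005]
  ],
  "angular": [
    [0,0,0],
    [0,0,0],
    [0,0,0]
  ],
  "grip": [-1,-1,-1]
}}

```text
time: 10.2
position: [0.5943, -0.0357, 0.0585]
eef_rot: [0.001, -0.0, 1.0, -0.0]
wrist_force: [-2.5, 0.5, 8.3]
width: 0.238
grasp_force: 30.0
```

Request:
{"op": "play_rows", "data": {
  "offset": [
    [0,0,0.0003],
    [0,0,0.0005],
    [0,0,0.0005]
  ],
  "angular": [
    [0,0,0],
    [0,0,0],
    [0,0,0]
  ],
  "grip": [-1,-1,-1]
}}

```text
time: 10.5
position: [0.5943, -0.0357, 0.0585]
eef_rot: [0.001, -0.0, 1.0, -0.0]
wrist_force: [-2.8, 1.0, 9.0]
width: 0.238
grasp_force: 30.0
```

Request:
{"op": "play_rows", "data": {
  "offset": [
    [0,0,0.0003],
    [0,0,0.0005],
    [0,0,0.0005]
  ],
  "angular": [
    [0,0,0],
    [0,0,0],
    [0,0,0]
  ],
  "grip": [-1,-1,-1]
}}

```text
time: 10.8
position: [0.5945, -0.0358, 0.0585]
eef_rot: [0.001, -0.0, 1.0, -0.0]
wrist_force: [-4.2, 0.5, 11.4]
width: 0.236
grasp_force: 30.0
```

Request:
{"op": "play_rows", "data": {
  "offset": [
    [0.0005,0,0],
    [0.001,0,0],
    [0.0015,0,0.0003],
    [0.0015,0,0.0005],
    [0.0015,0,0.0005]
  ],
  "angular": [
    [0,0,0],
    [0,0,0],
    [0,0,0],
    [0,0,0],
    [0,0,0]
  ],
  "grip": [-1,-1,-1,-1,-1]
}}

```text
time: 11.3
position: [0.5941, -0.0358, 0.0584]
eef_rot: [0.003, -0.0, 1.0, -0.0]
wrist_force: [-1.1, 1.1, 10.8]
width: 0.235
grasp_force: 30.0
```

```bash
python3 - <<'E'
from h import *
f=[]
for i in range(5): w=r.snapshot('wrist'); st=r.read_state(); f.append(np.r_[st['position'],st['wrist_force'],st['ft_torque']])
print(np.mean(f,0).round(4), st['eef_rot'])
E
```

```text
[ 5.94100e-01 -3.58000e-02  5.84000e-02 -8.18100e-01  8.88200e-01
  1.09983e+01  2.73100e-01  2.09900e-01 -3.00000e-04] [ 2.61541941e-03 -3.37606507e-05  9.99996573e-01 -1.11092493e-04]
```

Request:
{"op": "play_rows", "data": {
  "offset": [
    [0,0,0.0003],
    [0,0,0.0006],
    [0.0002,0,0.0009],
    [0.0004,0,0.0012],
    [0.0004,0,0.0012],
    [0.0004,0,0.0012]
  ],
  "angular": [
    [0,0,0],
    [0,0,0],
    [0,0,0],
    [0,0,0],
    [0,0,0],
    [0,0,0]
  ],
  "grip": [-1,-1,-1,-1,-1,-1]
}}

```text
time: 12.15
position: [0.5942, -0.0358, 0.0584]
eef_rot: [0.003, -0.0, 1.0, -0.0]
wrist_force: [-2.2, 0.8, 14.6]
width: 0.238
grasp_force: 30.0
```

```bash
python3 - <<'E'
from h import *
f=[]
for i in range(8): w=r.snapshot('top'); st=r.read_state(); f.append(np.r_[st['position'],st['wrist_force'],st['ft_torque']])
print(np.round(f,4)[[0,-1]],np.mean(f,0).round(4), st['eef_rot'],st['width'])
w=r.snapshot('wrist')
cv2.imwrite('pics/c7.png',cv2.resize(cv2.cvtColor(w['color'],cv2.COLOR_RGB2BGR)[170:270,265:375],None,fx=5,fy=5,interpolation=1))
E
```

```text
[[ 5.94200e-01 -3.58000e-02  5.84000e-02 -2.46850e+00  1.17210e+00
   1.48480e+01  3.75700e-01  4.93100e-01  3.63000e-02]
 [ 5.94200e-01 -3.58000e-02  5.84000e-02 -2.09660e+00  1.62520e+00
   1.58309e+01  3.56000e-01  5.07300e-01  1.00000e-02]] [ 5.94200e-01 -3.58000e-02  5.84000e-02 -2.38270e+00  1.27070e+00
  1.49786e+01  3.80400e-01  4.96000e-01 -1.00000e-03] [ 3.09758791e-03 -5.36844817e-05  9.99995191e-01 -1.44155244e-04] 0.23773160976329122
```

View pics/c7.png

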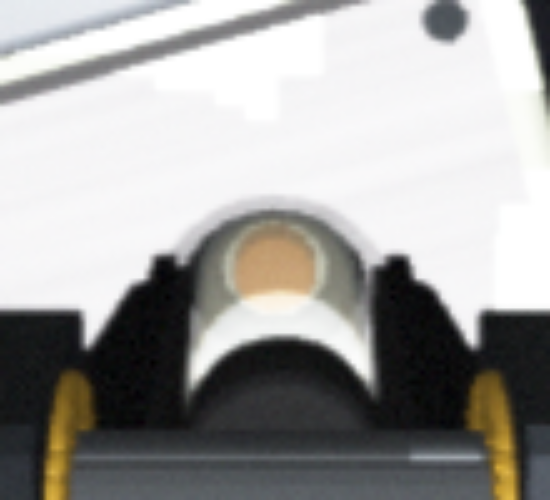

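The vial is in the well with the plunger flush with the ring. Height stays fixed at 58.4 mm while the push rises to 15 N, so it is on the hard seat.

```bash
python3 -c "
from h import *
print(r.sign_off())"
```

```text
the job is handed in; nothing more can be done
None
```

The vial is upright, cap up, in the reader's well with its base on the hard seat, and I handed the job in with the gripper still holding it down at about 15 N.

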